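Switch the walnut dispenser to its other chute

ROBOT

A 6-joint arm with a two-finger parallel gripper is mounted at the origin on the work surface. World frame = base frame: x ahead of the robot, y to its left, z up, the work surface at z = 0. Lengths are in m, angles in rad, forces in N, time in s.
With the tool pointing down it reaches from about 0.375 to 0.9 m from the base axis. Payload 3.1 kg.
Tool frame: the origin (TCP) lies at the very end of the fingers, on their centre line; the grasp point (between the pads) lies 19 mm behind it (grip_depth is the distance from the TCP to the grasp point, in m); z points along the fingers, y is the line along which they close (so a half turn about z gives the same grasp; the last joint's range is limited). The gripper opens to 85 mm and grips with 20 to 120 N. Pads are 22 mm wide; open, the fingers measure 114 mm over their backs; the gripper's body (76 mm by 85 mm) begins 54 mm behind the grasp point. The pads swing forward as they close: fully open they stand 13 mm farther back than shut.
Start: joints at [0.928, 0.527, 1.433, -0, 1.181, -0.178], TCP at [0.28, 0.559, 0.231] pointing down, gripper open.
Joint ranges: [-3.08, 3.08], [-0.75, 2.2], [0.22, 2.44], [-1.43, 4.57], [0, 2.65], [-2.85, 2.85]. Speed limits (rad/s): [2.79, 2.79, 3.14, 3.14, 3.14, 3.14].

INTERFACE

Orientations are given as a unit quaternion [x, y, z, w].
In Python, from station import * gives the robot as it stands.
- The arm moves only by the tool apply_moves, never from a script. Its argument "plan" is a list of rows, each a list of 7 numbers: the shift along the tool's x, y, z in m, then the turn, a rotation vector about the tool's x, y, z in rad, then the gripper command: -1 is fully open, 1 is shut, values between are in proportion. In form: [[dx, dy, dz, wx, wy, wz, jaw], ...]. A call has 1 to 8 rows; each row shifts and turns the commanded pose from where the row before left it, along the tool's axes as they then stand; what a row does not reach is not made up. A row lasts 1/8 s, in which the tool goes at most 62.5 mm and 10.7 degrees, less where a joint would pass 70% of its speed; a pose out of reach is approached as far as the arm can. A call is refused whole if a number of a shift passes 0.0625 or a number of a turn 0.188, either way. A call with a gripper value outside its range is refused whole. The fingers move at their own pace and stop on an object; "force" is the grip in N (left out, the last holds). Time passes only in rows, so rows that do not move let the fingers close. It gives the time, the measured TCP pose, the force, the opening and the grip force at its end, in the units of the state.
- sense(): the state, without advancing time (a new reading comes with each control period).
- snapshot(name): name is "scene" or "top" or "wrist"; returns the picture (400x640x3 uint8, red, green, blue); there is no depth.
- calibration(name): a dict with "camera_matrix" (3x3 intrinsics, pixels), "R" (3x3) and "t" (3): a world point X has camera coordinates R X + t; the wrist camera has in their place "mount" (4x4, takes a point from camera to tool coordinates, whose origin is the TCP and whose axes are the flange's). Camera axes: x right, y down, z forward; pixel columns grow to the right and rows downward; lengths in m; the calibration is good to about 2 mm. A picture is of the moment at which its call begins: read the wrist's pose just before it. calibration takes no time and is no camera call.
- sign_off(): hands the job in; it is judged then, once.
The state is a dict: "t": time; "q": joint angles; "qd": joint speeds; "tau": joint torques, N m; "tcp_pos": TCP position; "tool_rot": TCP orientation; "force": force on the tool from outside, world axes, zero at the start; "ft_torque": the same for the moment, N m; "finger_gap": opening from 0.0 (shut) to 1.0 (fully open); "gripper_force": force on a finger pad.
Only numpy, scipy, OpenCV 4.12 (cv2) and the standard library are available. Lean on these libraries where they do the work, as an engineer would, in place of code of your own. Each camera call takes 0.05 s, during which the arm holds its last target. There are 200 camera calls.

TASK

The seesaw of the walnut dispenser is tipped towards one of its two wire baskets: press its raised end down with the fingertips so that it rocks over and stays tipped the other way. Only then push the tab of the sliding stop sideways, fully open, so that all three walnuts roll down the other chute into that basket. Let the walnuts roll by themselves: do not touch or lift them or knock the things standing around, and finish with the hand clear.

Things in the scene. Friction and masses are not known exactly. Their poses are not given: they have to be found in the camera images.
- feeder: Fixed wooden walnut dispenser. Origin: on the counter under the middle of the seesaw pivot (125 mm up, parallel to x). x away from the robot up the feed channel, y left along the seesaw. Post in front of the pivot at x=-41 mm, top 142 mm; back board x=28 to 33 mm, top 186 mm; channel walls at y=+-25 mm, tops 186 mm up at the stop, 209 mm at the far end (x=218 mm).
- seesaw (a joint): Tilt of the seesaw, rad, -0.32 to 0.32. Positive: left (+y) end up, right end down, walnuts go to the right basket; negative: the reverse. A steel weight (20 x 50 x 40 mm) on the middle of its front wall makes it top-heavy: past level it falls on to the other end stop and stays; 1 N on the raised pad rocks it. It starts resting at one of the two end stops.
- pad_left (a point): Centre of the top of the seesaw's left press pad, a flat wooden plate 52 (x) x 45 (y) x 6 mm jutting towards the robot from the trough's front wall. In the seesaw's frame x=-54, y=92 mm, 22 mm above the pivot; about 175 mm above the counter when raised, 117 mm when lowered. Axes: the seesaw's.
- pad_right (a point): The same for the right press pad (y = -92 mm).
- stop (a joint): Sliding stop across the feed channel, m: 0 closed (holds the walnuts back), 0.055 fully open. It slides along the feeder's +y (to the left) only and stays where it is left; about 1 N of friction.
- stop_tab (a point): Middle of the top edge of the stop's upright aluminium tab, 26 (x) x 8 (y) x 52 (z) mm; top 244 mm above the counter; closed, it is at x=55 mm, y=0 of the feeder. Push its right (-y) face to the left. Walnut tops there are 201 mm up, so fingertips 210 to 235 mm up clear them. Moves with the stop.
- basket_left (a point): Centre of the inner floor (4 mm above the counter) of the left wire basket, inside about 129 x 129 mm, rim 68 mm high, outer side 105 mm. Axes: those of the feeder.
- basket_right (a point): The same for the right basket.
- walnut1: Walnut, a ball of 36 mm diameter, 18 g, smooth; origin at its centre. Starts first in the feed channel behind the closed stop.
- walnut2: Walnut, a ball of 36 mm diameter, 18 g, smooth; origin at its centre. Starts second in the feed channel behind the closed stop.
- walnut3: Walnut, a ball of 36 mm diameter, 18 g, smooth; origin at its centre. Starts third in the feed channel behind the closed stop.
- spice_jar: Bystander: glass jar 44 mm across, 85 mm high, in front of the dispenser. Origin under its centre.
- ramekin: Bystander: white cup 72 mm across, 42 mm high. Origin under its centre.
- tin: Bystander: steel can 66 mm across, 75 mm high, behind the left arm of the seesaw. Origin under its centre.
- mug: Bystander: white mug 76 mm across, 85 mm high, behind the right arm of the seesaw. Origin under its centre.
- spoon: Bystander: spoon 170 mm long, lying. Origin under its middle.

How it is judged:
By the outcome, as a careful person would: the job done as asked, in the order asked, and still so for the second after the job is handed in, with the robot touching nothing.
It also fails if it takes over 42 s, if anything falls off the work surface, if the arm or the gripper's body presses on something with over 40 N, if the wrist force passes 120 N, or if a joint passes its speed limit or range.

## Working session

There is one attempt and no reset: what is moved stays moved. The work goes in short steps, Python scripts to look and compute and a tool call to move; the robot and the scene stay as the last step left them, time stands still between calls to the robot, and variables do not carry over. Pictures are saved under pics/ and viewed, at most 10 in all, crops included, and the job is handed in when it is done.

Besides the shell and the picture viewer there is one more tool, called after "Emit:" by a JSON object that holds its "api" and its "payload", one argument or row to a line. apply_moves: Moves the arm, as the interface text tells. Its arguments: {"type":"object","properties":{"plan":{"type":"array"},"force":{"type":"number"}},"required":["plan"]}

```bash
mkdir -p pics
python3 - <<'E'
from station import *
import cv2
for n in("scene","top"):
    cv2.imwrite(f"pics/{n}0.png",snapshot(n)[:,:,::-1])
    c=calibration(n);print(n,c)
s=sense();print(s["t"],s["tcp_pos"],s["tool_rot"],s["force"])
E
```

```text
scene {'camera_matrix': array([[437.07347233,   0.        , 320.5230961 ],
       [  0.        , 437.07347233, 201.47255397],
       [  0.        ,   0.        ,   1.        ]]), 'R': array([[ 0.21334522,  0.97681293, -0.01789768],
       [ 0.71863465, -0.16931445, -0.67446042],
       [-0.66185199,  0.13103101, -0.73809404]]), 't': array([-0.14287182, -0.29505023,  1.43792691])}
top {'camera_matrix': array([[373.37793445,   0.        , 315.00988807],
       [  0.        , 373.37793445, 202.49058633],
       [  0.        ,   0.        ,   1.        ]]), 'R': array([[-2.22705262e-02, -9.99739089e-01, -5.07725856e-03],
       [-9.71045396e-01,  2.28390270e-02, -2.37800793e-01],
       [ 2.37854708e-01, -3.65700249e-04, -9.71300677e-01]]), 't': array([0.04418066, 0.60593726, 1.00191528])}
0.1 [0.27915896 0.55845215 0.23041907] [ 2.29830421e-01  9.73230183e-01 -9.13130412e-04 -3.94020891e-04] [ 0.46918762 -0.78612469  0.23771368]
```

View pics/scene0.png

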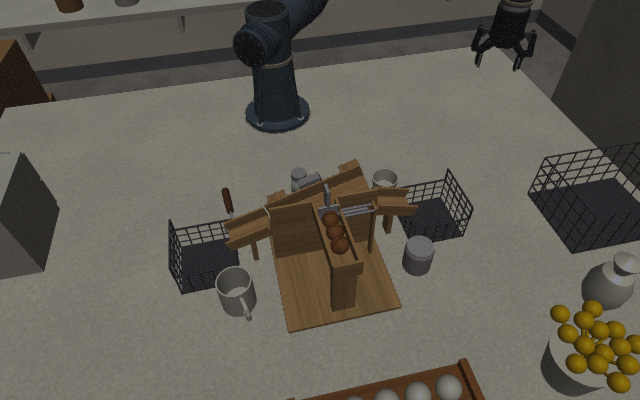

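View pics/top0.png

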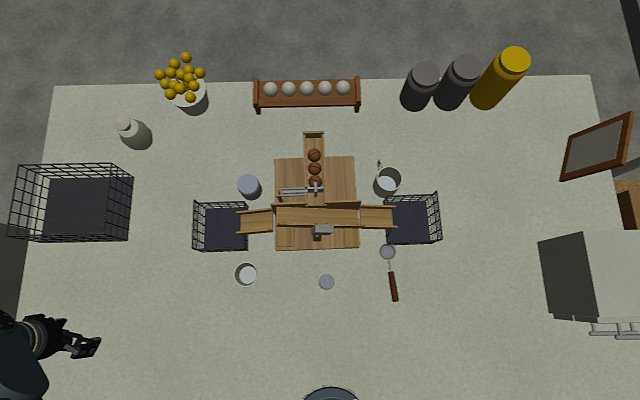

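The scene view (from the far side) shows the dispenser with its walnuts at (335,235), and the seesaw seemingly higher on the robot's left. The top view shows the stop tab near (316,187) and the seesaw from x=236 to 395. I'll enlarge both views.

Run:
```python
import cv2
a=cv2.imread("pics/top0.png")[120:260,220:420];b=cv2.imread("pics/scene0.png")[140:340,210:430]
cv2.imwrite("pics/topc.png",cv2.resize(a,None,fx=4,fy=4,interpolation=cv2.INTER_CUBIC))
cv2.imwrite("pics/scenec.png",cv2.resize(b,None,fx=3,fy=3,interpolation=cv2.INTER_CUBIC))
```

```text
(no output)
```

View pics/topc.png

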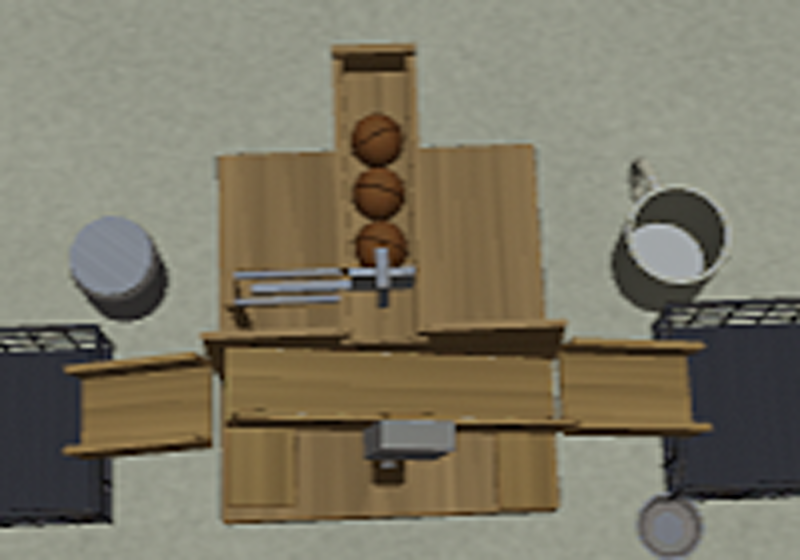

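View pics/scenec.png

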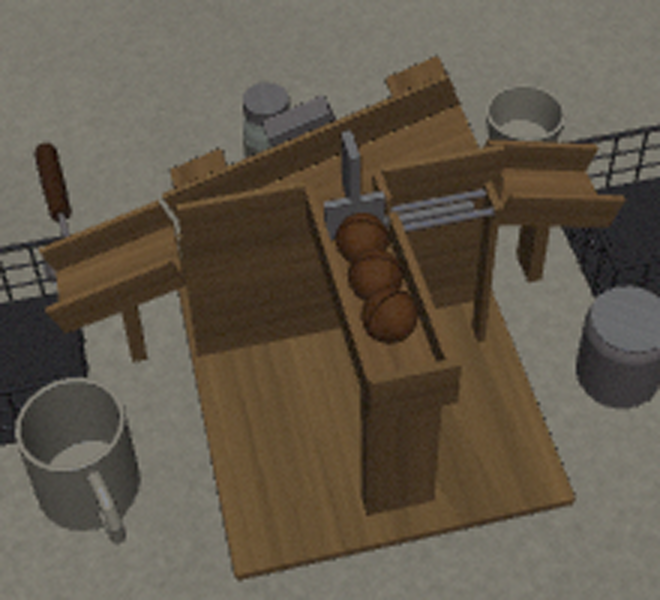

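The left (+y) end is clearly raised: at scene crop (415,75) it stands above its chute, while the right end runs into its chute. So I press the left pad. In the top crop the left pad centre is (262,469), the right pad (528,469), and the tab top (382,268).

```bash
cat > h.py <<'E'
import numpy as np
from station import *
from scipy.optimize import least_squares
from scipy.spatial.transform import Rotation as Ro
def proj(n,X):
    c=calibration(n);p=c["camera_matrix"]@(c["R"]@X+c["t"]);return p[:2]/p[2]
def w(P,f):
    c,s=np.cos(f[2]),np.sin(f[2]);return np.array([f[0]+c*P[0]-s*P[1],f[1]+s*P[0]+c*P[1],P[2]])
E
python3 - <<'E'
from h import *
T=lambda u,v:np.array([220+u/4,120+v/4]);S=lambda u,v:np.array([210+u/3,140+v/3])
obs=[("top",(.055,0,.244),T(382,268)),("top",(-.054,.0804,.175),T(262,469)),("top",(-.054,-.0942,.117),T(528,469)),
("top",(.218,0,.209),T(373,48)),("scene",(.055,0,.244),S(347,135)),("scene",(.218,0,.209),S(411,378))]
r=least_squares(lambda f:np.concatenate([proj(n,w(P,f))-o for n,P,o in obs]),[.6,0,0],loss="soft_l1")
f=r.x;print(f);print(np.array([proj(n,w(P,f))-o for n,P,o in obs]).round(1))
for n,P in dict(padL=(-.054,.0804,.175),padLlow=(-.054,.0942,.117),tab=(.055,0,.244),tabopen=(.055,.055,.244)).items():print(n,w(P,f).round(4))
R=Ro.from_quat(sense()["tool_rot"]).as_matrix();print(R.round(3))
E
```

```text
[0.54874768 0.02780986 0.01476535]
[[-0.1 -0. ]
 [-0.  -0.3]
 [ 0.   0.4]
 [-0.1 -0.9]
 [-0.3  1. ]
 [ 0.  -3.1]]
padL [0.4936 0.1074 0.175 ]
padLlow [0.4934 0.1212 0.117 ]
tab [0.6037 0.0286 0.244 ]
tabopen [0.6029 0.0836 0.244 ]
[[-0.894  0.447 -0.001]
 [ 0.447  0.894 -0.002]
 [ 0.    -0.002 -1.   ]]
```

The fit is good: feeder at (0.549, 0.028), yaw 0.015. I'll turn the tool to align with the feeder, shut the fingers and go above the left pad.

Emit:
{"api": "apply_moves", "payload": {
  "plan": [
    [0, 0, -0.015, 0, 0, -0.16, 1],
    [0, 0, -0.015, 0, 0, -0.16, 1],
    [0, 0, 0, 0, 0, -0.16, 1],
    [-0.02, -0.045, 0, 0, 0, 0, 1],
    [-0.02, -0.045, 0, 0, 0, 0, 1],
    [-0.02, -0.045, 0, 0, 0, 0, 1],
    [-0.02, -0.045, 0, 0, 0, 0, 1],
    [-0.02, -0.045, 0, 0, 0, 0, 1]
  ]
}}

```text
t: 1.1
tcp_pos: [0.3834, 0.3341, 0.261]
tool_rot: [-0.008, 1.0, -0.0, -0.0]
force: [1.3, 0.3, 0.8]
finger_gap: 0.002
gripper_force: 0.0
```

Emit:
{"api": "apply_moves", "payload": {
  "plan": [
    [-0.02, -0.045, 0, 0, 0, 0, 1],
    [-0.02, -0.045, 0, 0, 0, 0, 1],
    [-0.02, -0.045, 0, 0, 0, 0, 1],
    [-0.02, -0.045, 0, 0, 0, 0, 1],
    [-0.02, -0.04, 0, 0, 0, 0, 1],
    [0, 0, 0, 0, 0, 0, 1],
    [0, 0, 0, 0, 0, 0, 1]
  ]
}}

```text
t: 1.98
tcp_pos: [0.486, 0.1175, 0.2609]
tool_rot: [-0.008, 1.0, 0.0, -0.001]
force: [-0.6, 1.0, 0.3]
finger_gap: -0.004
gripper_force: 0.0
```

```bash
cat >> h.py <<'E'
f=np.array([.5487,.0278,.0148])
def st():
    s=sense();p=s["tcp_pos"]-[f[0],f[1],0];c,q=np.cos(f[2]),np.sin(f[2])
    print("t",s["t"],"feeder mm",(1e3*np.array([c*p[0]+q*p[1],-q*p[0]+c*p[1],p[2]])).round(1),"F",s["force"].round(2),"gap",s["finger_gap"]);print(Ro.from_quat(s["tool_rot"]).as_matrix().round(3).tolist())
E
python3 -c "
from h import *
import cv2
st()
cv2.imwrite('pics/t1.png',cv2.resize(snapshot('top')[120:270,200:400,::-1],None,fx=4,fy=4,interpolation=2))"
```

```text
t 1.975 feeder mm [-61.3  90.6 260.9] F [-0.59  0.97  0.26] gap -0.0038402272628989616
[[-1.0, -0.016, -0.002], [-0.016, 1.0, 0.0], [0.002, 0.001, -1.0]]
```

View pics/t1.png

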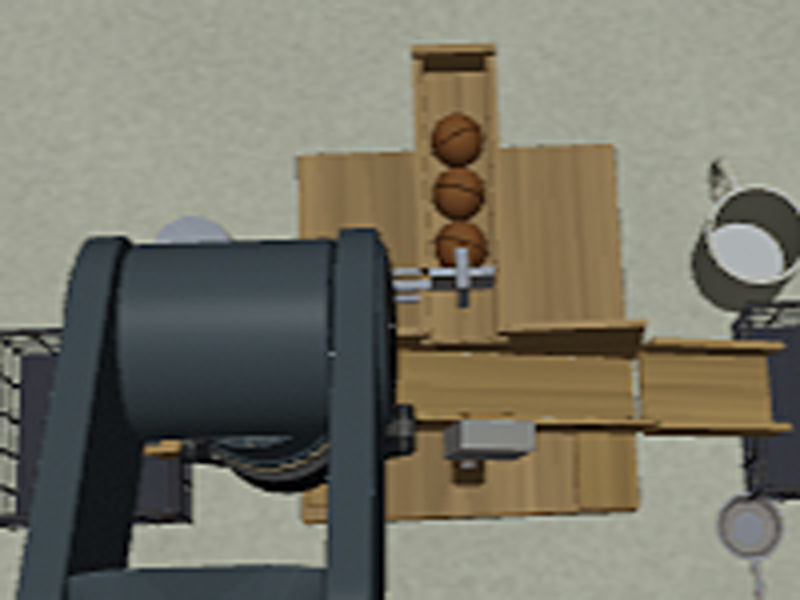

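The arm hides the pad in this view, but the tool sits where intended: (-61, 91) in the feeder frame, with the pad centre at (-54, 80). I'll press down.

Emit:
{"api": "apply_moves", "payload": {
  "plan": [
    [0, 0, 0.03, 0, 0, 0, 1],
    [0, 0, 0.03, 0, 0, 0, 1],
    [0, 0, 0.015, 0, 0, 0, 1],
    [0, 0, 0.01, 0, 0, 0, 1],
    [0, 0, 0.01, 0, 0, 0, 1],
    [0, 0, 0, 0, 0, 0, 1]
  ]
}}

```text
t: 2.78
tcp_pos: [0.4863, 0.1176, 0.1659]
tool_rot: [-0.008, 1.0, -0.0, -0.001]
force: [-0.8, 0.1, -1.1]
finger_gap: -0.001
gripper_force: 0.2
```

Emit:
{"api": "apply_moves", "payload": {
  "plan": [
    [0, 0, 0.01, 0, 0, 0, 1],
    [0, 0, 0.01, 0, 0, 0, 1],
    [0, 0, 0.01, 0, 0, 0, 1],
    [0, 0, 0.01, 0, 0, 0, 1],
    [0, 0, 0, 0, 0, 0, 1],
    [0, 0, 0, 0, 0, 0, 1]
  ]
}}

```text
t: 3.52
tcp_pos: [0.4869, 0.1173, 0.1263]
tool_rot: [-0.008, 1.0, -0.0, 0.0]
force: [-0.3, 0.2, 0.1]
finger_gap: -0.003
gripper_force: 0.0
```

```bash
python3 -c "
from h import *
import cv2
st()
cv2.imwrite('pics/s2.png',cv2.resize(snapshot('scene')[140:340,210:430,::-1],None,fx=3,fy=3,interpolation=2))"
```

```text
t 3.525 feeder mm [-60.5  90.4 126.3] F [-0.26  0.18  0.06] gap -0.0030975466648602264
[[-1.0, -0.016, 0.0], [-0.016, 1.0, -0.0], [-0.0, -0.0, -1.0]]
```

View pics/s2.png

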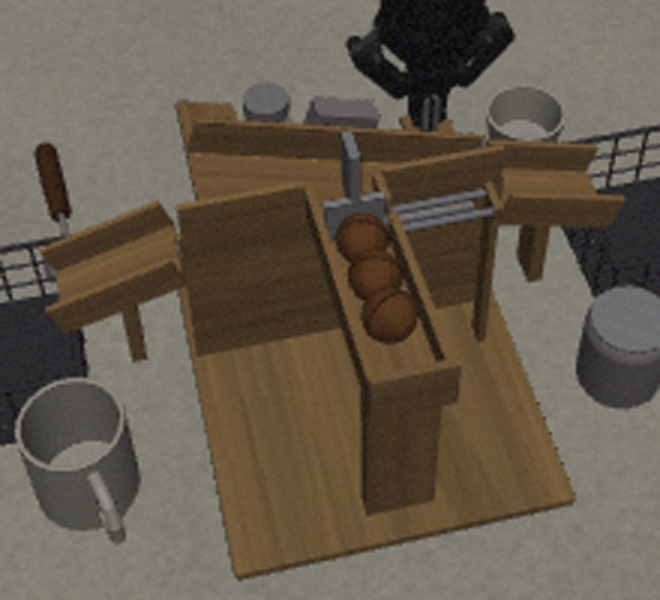

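The seesaw has rocked over: its right end, at crop (195,110), is now up, and the force on the tool is zero. I'll rise and move to the right of the tab.

Emit:
{"api": "apply_moves", "payload": {
  "plan": [
    [0, 0, -0.03, 0, 0, 0, 1],
    [0, 0, -0.05, 0, 0, 0, 1],
    [0, 0, -0.05, 0, 0, 0, 1],
    [0, 0, -0.05, 0, 0, 0, 1],
    [-0.023, -0.03, 0, 0, 0, 0, 1],
    [-0.023, -0.03, 0, 0, 0, 0, 1],
    [-0.023, -0.03, 0, 0, 0, 0, 1],
    [-0.023, -0.03, 0, 0, 0, 0, 1]
  ]
}}

```text
t: 4.58
tcp_pos: [0.5812, -0.0021, 0.3069]
tool_rot: [-0.008, 1.0, -0.0, 0.0]
force: [-0.1, 0.2, -0.1]
finger_gap: -0.0
gripper_force: 0.0
```

Emit:
{"api": "apply_moves", "payload": {
  "plan": [
    [-0.023, -0.03, 0, 0, 0, 0, 1],
    [0, 0, 0.02, 0, 0, 0, 1],
    [0, 0, 0.02, 0, 0, 0, 1],
    [0, 0, 0, 0, 0, 0, 1],
    [0, 0, 0, 0, 0, 0, 1]
  ]
}}

```text
t: 5.2
tcp_pos: [0.6046, -0.0308, 0.2673]
tool_rot: [-0.008, 1.0, -0.0, 0.001]
force: [0.5, -0.3, 0.2]
finger_gap: 0.0
gripper_force: 0.0
```

```bash
python3 -c "
from h import *
import cv2
st()
cv2.imwrite('pics/s3.png',cv2.resize(snapshot('scene')[100:300,210:430,::-1],None,fx=3,fy=3,interpolation=2))"
```

```text
t 5.2 feeder mm [ 55.  -59.5 267.3] F [ 0.48 -0.27  0.2 ] gap 0.0002379531541742533
[[-1.0, -0.016, 0.001], [-0.016, 1.0, -0.0], [-0.001, -0.0, -1.0]]
```

View pics/s3.png

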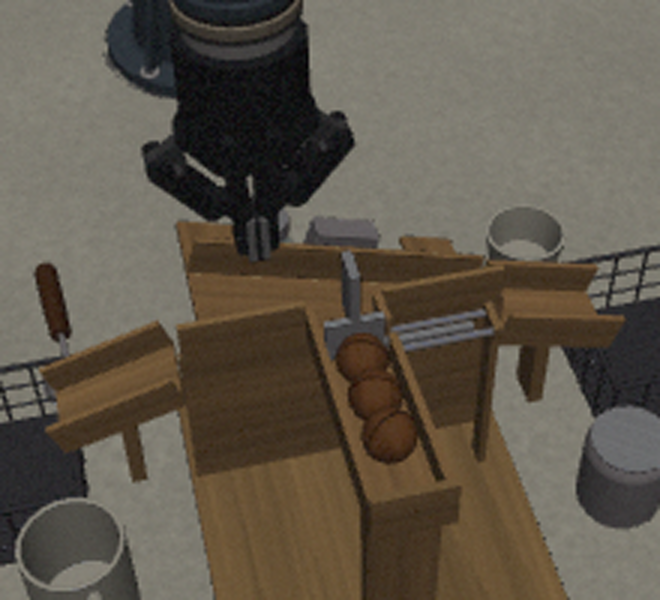

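The seesaw still leans left, and the fingers are to the right of the tab at crop (350,285). I'll lower and push.

Emit:
{"api": "apply_moves", "payload": {
  "plan": [
    [0, 0, 0.03, 0, 0, 0, 1],
    [0, 0, 0.014, 0, 0, 0, 1],
    [0, 0.02, 0, 0, 0, 0, 1],
    [0, 0.015, 0, 0, 0, 0, 1],
    [0, 0.015, 0, 0, 0, 0, 1],
    [0, 0.015, 0, 0, 0, 0, 1],
    [0, 0.015, 0, 0, 0, 0, 1],
    [0, 0.015, 0, 0, 0, 0, 1]
  ]
}}

```text
t: 6.25
tcp_pos: [0.6029, 0.0651, 0.2226]
tool_rot: [-0.008, 1.0, -0.0, 0.0]
force: [0.3, -0.7, 1.1]
finger_gap: -0.003
gripper_force: 0.7
```

Emit:
{"api": "apply_moves", "payload": {
  "plan": [
    [0, 0.003, 0, 0, 0, 0, 1],
    [0, 0.002, 0, 0, 0, 0, 1]
  ]
}}

```text
t: 6.5
tcp_pos: [0.6028, 0.0673, 0.2226]
tool_rot: [-0.009, 1.0, -0.002, 0.0]
force: [-0.4, -9.0, 2.7]
finger_gap: 0.001
gripper_force: 4.4
```

```bash
python3 -c "
from h import *
import cv2
st()
cv2.imwrite('pics/s4.png',cv2.resize(snapshot('scene')[100:300,210:430,::-1],None,fx=3,fy=3,interpolation=2))"
```

```text
t 6.5 feeder mm [ 54.6  38.7 222.6] F [-0.41 -8.95  2.73] gap 0.0005939966614724782
[[-1.0, -0.017, 0.0], [-0.017, 1.0, -0.004], [-0.0, -0.004, -1.0]]
```

View pics/s4.png

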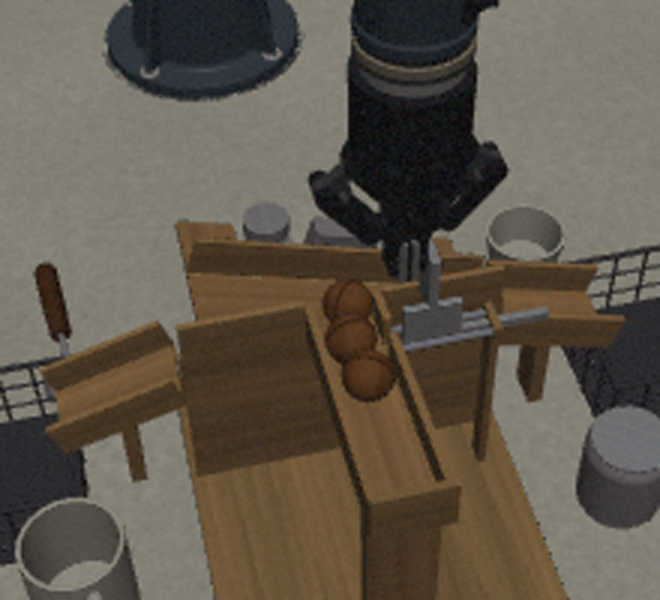

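The stop is fully open: 9 N at the end stop, with the fingers at y=38.7 mm as predicted. The walnuts are rolling at crop (350,330). I'll back off, rise, and let them roll.

Emit:
{"api": "apply_moves", "payload": {
  "plan": [
    [0, -0.006, 0, 0, 0, 0, 1],
    [0, 0, -0.03, 0, 0, 0, 1],
    [0, 0, -0.05, 0, 0, 0, 1],
    [0, 0, -0.05, 0, 0, 0, 1],
    [0.05, 0, 0, 0, 0, 0, 1],
    [0.05, 0, 0, 0, 0, 0, 1],
    [0.05, 0, 0, 0, 0, 0, 1],
    [0, 0, 0, 0, 0, 0, 1]
  ]
}}

```text
t: 7.55
tcp_pos: [0.4482, 0.0616, 0.3518]
tool_rot: [-0.008, 1.0, 0.001, -0.002]
force: [0.7, 0.1, -0.1]
finger_gap: 0.003
gripper_force: 0.0
```

Emit:
{"api": "apply_moves", "payload": {
  "plan": [
    [0, 0, 0, 0, 0, 0, 1],
    [0, 0, 0, 0, 0, 0, 1],
    [0, 0, 0, 0, 0, 0, 1],
    [0, 0, 0, 0, 0, 0, 1],
    [0, 0, 0, 0, 0, 0, 1],
    [0, 0, 0, 0, 0, 0, 1],
    [0, 0, 0, 0, 0, 0, 1],
    [0, 0, 0, 0, 0, 0, 1]
  ]
}}

```text
t: 8.55
tcp_pos: [0.4526, 0.0607, 0.3524]
tool_rot: [-0.008, 1.0, -0.0, 0.0]
force: [0.1, 0.8, -0.2]
finger_gap: 0.001
gripper_force: 0.0
```

Emit:
{"api": "apply_moves", "payload": {
  "plan": [
    [0, 0, 0, 0, 0, 0, 1],
    [0, 0, 0, 0, 0, 0, 1],
    [0, 0, 0, 0, 0, 0, 1],
    [0, 0, 0, 0, 0, 0, 1],
    [0, 0, 0, 0, 0, 0, 1],
    [0, 0, 0, 0, 0, 0, 1],
    [0, 0, 0, 0, 0, 0, 1],
    [0, 0, 0, 0, 0, 0, 1]
  ]
}}

```text
t: 9.55
tcp_pos: [0.4527, 0.0607, 0.3523]
tool_rot: [-0.008, 1.0, -0.0, 0.0]
force: [0.3, -0.5, 0.3]
finger_gap: -0.0
gripper_force: 0.0
```

```bash
python3 -c "
from h import *
import cv2,numpy as np
st()
cv2.imwrite('pics/s5.png',cv2.resize(snapshot('scene')[100:330,160:490,::-1],None,fx=2.4,fy=2.4,interpolation=2))"
```

```text
t 9.55 feeder mm [-95.5  34.3 352.3] F [ 0.33 -0.52  0.26] gap -0.0004585835854344331
[[-1.0, -0.016, 0.0], [-0.016, 1.0, -0.0], [-0.0, -0.0, -1.0]]
```

View pics/s5.png

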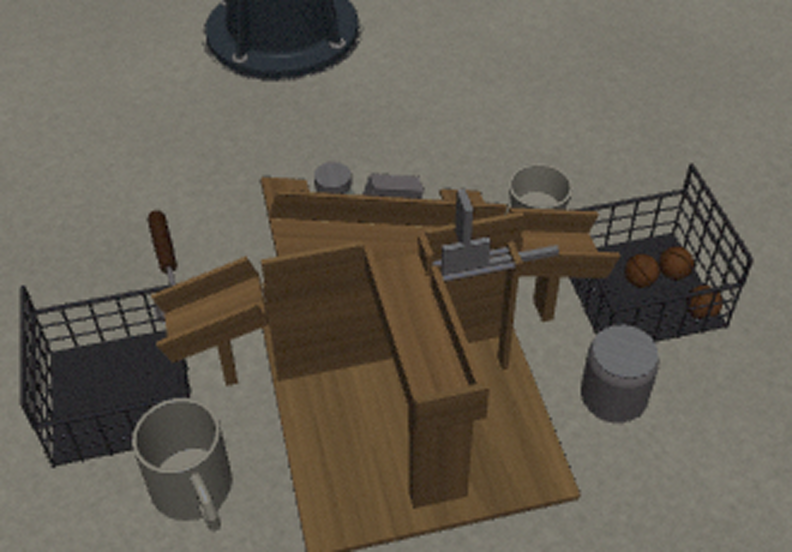

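All three walnuts lie in the left basket, at (640,270), (677,263) and (705,300). The seesaw stays tipped left, the stop is open and the hand is clear. I'll hand in.

```bash
python3 -c "
from station import *
print(sign_off())"
```

```text
the job is handed in; nothing more can be done
None
```

The job is done and handed in at about 9.6 s: I rocked the seesaw over to the left, then pushed the stop fully open. The last picture shows all three walnuts in the left basket and the hand clear.

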